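Hold up the service cover of the tripped channel

TASK

One channel of the twin bench power supply has tripped: its breaker lever leans towards the front, while the other leans to the rear. Lift the service cover of that channel by its bow handle until its stay stud is level with the index clip on its quadrant, not well past it because the fan lead is short, and finish while still holding the cover steady there by the handle, as the clamp nut is off and it would drop. Leave the other cover shut, the index clips as they are set, and the multimeter, dish and screwdriver where they lie.

Things in the scene. Friction and masses are not known exactly. Their poses are not given: they have to be found in the camera images.
- psu: Fixed teal power supply, 300 deep (x), 420 wide (y), 115 high. Origin: centre of its underside; x from front panel (robot's side) to rear, y to its left, z up. On top: front deck (x -150 to -55) with two breakers, then two grey hinged covers side by side, left channel (centre y +97) and right (y -97), each 168 x 168, front edge lifting, hinge axis along y at x 115, z 119.
- breaker_tripped: The tripped circuit breaker: black bezel 50 (x) by 26 (y) by 8 on the front deck, its white lever (12 wide, tip 27 above the deck) leaning to the front (-x of the psu, the robot's side). In the psu's frame it stands at x -108 and either y +50 (serves the left channel) or y -50 (the right one). Origin: centre of its underside. Fixed.
- breaker_on: The other channel's breaker, still on: same bezel, its lever leaning to the rear (+x of the psu). It stands in the other of the two places. Fixed.
- cover_left (a joint): Angle of the left channel's cover in rad: 0 shut (level), grows as its front edge lifts, up to 1.8. The hinge is nearly free: the cover (about 0.5 kg with fan and handle, give or take 30 percent) falls shut when let go; about 3 N upwards on the handle lifts it.
- left_bar (a point): Bow handle on the left cover: round steel bar 12 thick, 90 long, parallel to the hinge (along y), a post at each end. Origin: middle of the bar, 145 in front of the hinge axis and 40 above it when shut (41 clear height from cover face to bar centre), turning about that axis with the cover. Pinched from above, the bar can turn between the fingers.
- left_hinge (a point): Point on the left cover's hinge axis, midway along it (psu frame x 115, y +97, z 119).
- left_stud (a point): Outer end of the left cover's stay stud: a steel pin 6 thick that sticks out of the cover's outer side edge through the slot of the quadrant, 130 from the hinge axis. The quadrant is an upright fixed aluminium arc plate, 3 thick, at psu y +191, outer radius 144 about the hinge axis, up to 140 above the case; the stud rises along its slot with the cover.
- index_left (a joint): Where the index clip stands on the left quadrant, in rad about the hinge axis and counted like the cover's angle: the cover is at the mark when its angle equals this. Set between 0.5 and 0.85 (29 to 49 degrees), clamped stiffly, to be left as set.
- left_mark (a point): The mark: the point in the left quadrant's slot next to the index clip, 130 from the hinge axis; with the cover at the mark the stud's end lies here. The clip is a dark steel saddle 16 x 12 x 9 on the quadrant's outer rim, radially just outside this point, with a brass thumbscrew and a tongue (18 long, 18 wide, 4 thick) pointing outwards.
- cover_right (a joint): Angle of the right channel's cover in rad: 0 shut (level), grows as its front edge lifts, up to 1.8. The hinge is nearly free: the cover (about 0.5 kg with fan and handle, give or take 30 percent) falls shut when let go; about 3 N upwards on the handle lifts it.
- right_bar (a point): Bow handle on the right cover: round steel bar 12 thick, 90 long, parallel to the hinge (along y), a post at each end. Origin: middle of the bar, 145 in front of the hinge axis and 40 above it when shut (41 clear height from cover face to bar centre), turning about that axis with the cover. Pinched from above, the bar can turn between the fingers.
- right_hinge (a point): Point on the right cover's hinge axis, midway along it (psu frame x 115, y -97, z 119).
- right_stud (a point): Outer end of the right cover's stay stud: a steel pin 6 thick that sticks out of the cover's outer side edge through the slot of the quadrant, 130 from the hinge axis. The quadrant is an upright fixed aluminium arc plate, 3 thick, at psu y -191, outer radius 144 about the hinge axis, up to 140 above the case; the stud rises along its slot with the cover.
- index_right (a joint): Where the index clip stands on the right quadrant, in rad about the hinge axis and counted like the cover's angle: the cover is at the mark when its angle equals this. Set between 0.5 and 0.85 (29 to 49 degrees), clamped stiffly, to be left as set.
- right_mark (a point): The mark: the point in the right quadrant's slot next to the index clip, 130 from the hinge axis; with the cover at the mark the stud's end lies here. The clip is a dark steel saddle 16 x 12 x 9 on the quadrant's outer rim, radially just outside this point, with a brass thumbscrew and a tongue (18 long, 18 wide, 4 thick) pointing outwards.
- multimeter: Bystander: grey hand-held multimeter lying on the bench left of the supply, 150 by 75 by 43 high. Origin: centre of its underside.
- dish: Bystander: round steel dish, 84 across, 18 high, with the two brass clamp nuts of the stays, on the bench right of the supply. Origin: centre of its underside.
- screwdriver: Bystander: screwdriver, 170 long, about 30 thick, lying on the bench right of the supply.

How it is judged:
On the way:
1. the tripped channel's cover is lifted off its seat by the handle (((y of breaker_tripped in the frame of psu above 0 m and value of joint cover_left above 0.15 rad and contact force between the fingers and cover_left_c1 above 0.5 N) or (y of breaker_tripped in the frame of psu below 0 m and value of joint cover_right above 0.15 rad and contact force between the fingers and cover_right_c1 above 0.5 N))), for 0.1 s.
At the end, for the whole second after the job is handed in: Tripped channel's cover within 0.08 rad (4.5 deg) of its index clip's angle, steady (under 0.05 rad/s), fingers on its handle (over 1 N); other cover shut (under 0.04 rad); index clips (8 mm) and bystanders (30 mm) not moved, so only the gripper carries the cover (((y of breaker_tripped in the frame of psu above 0 m and angle between the x axis of left_bar and the x axis of left_mark, either way round below 0.08 rad and velocity of joint cover_left between -0.05 and 0.05 rad/s and contact force between the fingers and cover_left_c1 above 1 N and value of joint cover_right below 0.04 rad) or (y of breaker_tripped in the frame of psu below 0 m and angle between the x axis of right_bar and the x axis of right_mark, either way round below 0.08 rad and velocity of joint cover_right between -0.05 and 0.05 rad/s and contact force between the fingers and cover_right_c1 above 1 N and value of joint cover_left below 0.04 rad)) and distance of each of multimeter, dish, screwdriver from where it was at the start of the episode below 0.03 m and distance of each of left_mark, right_mark from where it was at the start of the episode below 0.008 m); the arm keeps its last pose, push and grip.
It fails at once if the cover is swung well past its mark (its stud more than 26 mm, some 11 degrees, beyond), which would strain the fan lead (z of left_stud in the frame of left_mark above 0.026 m or z of right_stud in the frame of right_mark above 0.026 m).
It fails at once if the other channel's cover is lifted (more than 0.15 rad) ((y of breaker_tripped in the frame of psu above 0 m and value of joint cover_right above 0.15 rad) or (y of breaker_tripped in the frame of psu below 0 m and value of joint cover_left above 0.15 rad)).
It fails at once if an index clip is shifted (more than 8 mm) (distance of any of left_mark, right_mark from where it was at the start of the episode above 0.008 m).
It fails at once if a bystander is disturbed (moved more than 30 mm) (distance of any of multimeter, dish, screwdriver from where it was at the start of the episode above 0.03 m).
It also fails if it takes over 38 s, if anything falls off the work surface, if the arm or the gripper's body presses on something with over 40 N, if the wrist force passes 120 N, or if a joint passes its speed limit or range.

ROBOT

A 7-joint arm with a two-finger parallel gripper is mounted at the origin on the work surface. World frame = base frame: x ahead of the robot, y to its left, z up, the work surface at z = 0. Lengths are in m, angles in rad, forces in N, time in s.
With the tool pointing down it reaches from about 0.4 to 0.9 m from the base axis. Payload 5.5 kg.
Tool frame: the origin (TCP) lies on the front face of the gripper's body, between the roots of the fingers; the fingertips stand 73 mm ahead of it and the grasp point (between the pads) lies 54 mm ahead of it; z points along the fingers, x is the direction in which the jaws open and shut, and the axes are right-handed (so a half turn about z gives the same grasp; the last joint's range is limited). The gripper opens to 85 mm and grips with 20 to 120 N. Pads are 22 mm wide; open, the fingers measure 114 mm over their backs; the gripper's body (76 mm by 85 mm) begins 54 mm behind the grasp point. The pads swing forward as they close: fully open they stand 13 mm farther back than shut.
Start: joints at [-0.975, 0.501, -0.427, 1.55, 0.221, 1.138, -0.21], TCP at [0.212, 0.614, 0.304] pointing down, gripper open.
Joint ranges: [-2.88, 2.88], [-0.31, 2.03], [-1.54, 1.56], [0.2, 2.42], [-1.41, 4.55], [0.19, 2.02], [-2.57, 2.57]. Speed limits (rad/s): [2.57, 2.57, 3.14, 3.14, 3.14, 3.14, 3.14].

INTERFACE

Orientations are given as [roll, pitch, yaw] about the fixed x, y, z axes, in that order (R = Rz(yaw) Ry(pitch) Rx(roll)).
In Python, from bench import robot gives the robot as it stands.
- The arm moves only by the shell command python3 -m pendant 'ROWS' [FORCE]. ROWS is JSON, a list of rows, each a list of 3 entries, a list of its own where there are three numbers: the finger opening in cm, from 0 to 8.54, then the shift along the tool's x, y, z in cm, then the turn, a rotation vector about the tool's x, y, z in degrees. A call has 1 to 8 rows; each row is the pose to reach, as a shift and turn from the pose measured when the call began, along the tool's axes at that moment; what a row does not reach only later rows make up. A row lasts 1/10 s, in which the tool goes at most 50 mm and 8.59 degrees, less where a joint would pass 70% of its speed; a pose out of reach is approached as far as the arm can. A call with a gripper value outside its range is refused whole. The fingers move at their own pace and stop on an object; FORCE is the grip in N (left out, the last holds). Time passes only in rows, so rows that repeat a pose let the fingers close. It gives the time, the measured TCP pose, the force and the opening at its end, in the units of the state.
- robot.observe(): the state, without advancing time (a new reading comes with each control period).
- robot.get_image(name): name is "scene" or "top" or "wrist"; returns a dict with "image" (480x640x3 uint8, blue, green, red), "z_map" (480x640 float32, m along the optical axis (not along the pixel's ray), 0 where there is no reading), "fx", "fy", "cx", "cy" (pixels), "distortion" ([k1, k2, p1, p2, k3] as OpenCV has them; the pictures are not rectified), "xyz" and "attitude" of the camera in the world. Camera axes: x right, y down, z forward; pixel columns grow to the right and rows downward; lengths in m; the calibration is good to about 2 mm. A picture is of the moment at which its call begins.
- robot.sign_off(): hands the job in, once; it reports no verdict.
Trained networks look in the newest picture that a camera, given by its name, has taken for a name from the list of things; names that differ only in an ending like _2 or _b are one class to them, and where a whole thing is asked for, a point or a joint stands for the part that bears it (a point fixed in the world has none). Each returns a list of dicts, best first, with "conf" (0 to 1); they miss things now and then, are a little off and sometimes report something else, mostly with a low value. They report only what shows in the picture. A call takes as long as a camera call.
- robot.silhouettes(query, camera): "pixels" (480x640 bool, what is visible of it) and "uv" ([column, row] in pixels, amid what is visible of it).
The state is a dict: "clock": time; "joints": joint angles; "joint_vel": joint speeds; "tau": joint torques, N m; "ee_pos": TCP position; "tool_rot": TCP orientation; "contact_force": force on the tool from outside, world axes, zero at the start; "torque": the same for the moment, N m; "opening": finger opening in m.
Only numpy, scipy, OpenCV 4.12 (cv2) and the standard library are available. Lean on these libraries where they do the work, as an engineer would, in place of code of your own. Each camera call takes 0.05 s, during which the arm holds its last target.

## Working session

There is one attempt and no reset: what is moved stays moved. The work goes in short steps, Python scripts to look and compute and a shell command to move; the robot and the scene stay as the last step left them, time stands still between calls to the robot, and variables do not carry over. Pictures are saved under pics/ and viewed, and the job is handed in when it is done.

```bash
mkdir -p pics; ls; python3 - <<'E'
from bench import robot
import cv2,numpy as np
s=robot.observe(); print(s['clock'],s['ee_pos'],s['tool_rot'],s['opening'],s['contact_force'])
for n in ['scene','top']:
    d=robot.get_image(n); cv2.imwrite(f'pics/{n}0.png',d['image']); print(n,d['fx'],d['fy'],d['cx'],d['cy'],d['distortion'],d['xyz'],d['attitude'])
E
```

```text
pics
0.0 [0.21223934 0.61378716 0.30285807] [-3.14156006e+00  1.94160415e-03  1.23803495e+00] 0.08493441433599737 [-0.44416006  0.16149763 -0.46391336]
scene 584.6883562609898 584.6883562609898 318.83921240299736 236.03821588504695 [-0.14336406  0.          0.          0.          0.        ] [1.308098   0.59285321 1.46395785] [-2.53417302 -0.00969139  2.27702321]
top 507.1693875808152 507.1693875808152 321.2208091362007 245.85502811740076 [-0.0220418  0.         0.         0.         0.       ] [0.51895164 0.01424125 1.26933616] [-3.08952721e+00  2.65791499e-03 -1.55144523e+00]
```

View pics/scene0.png

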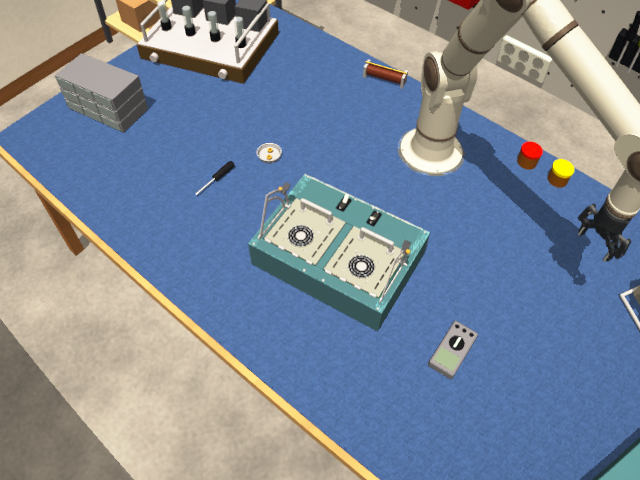

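View pics/top0.png

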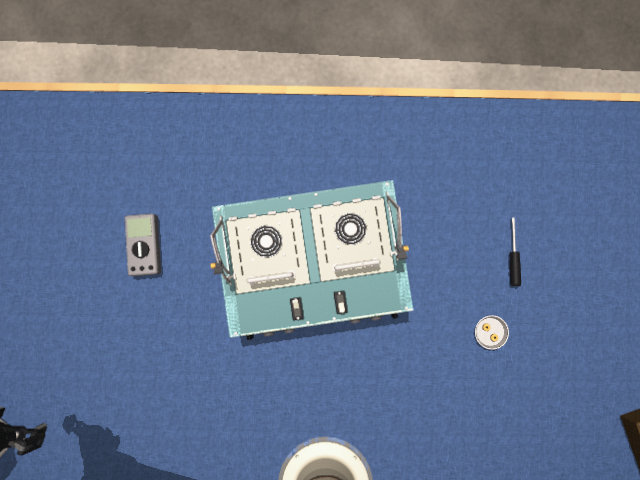

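The top view shows the supply at about (315,255), the breakers at (297,308) and (341,302), and the bars at (271,280) and (357,268). Next I zoom in and get the poses.

```bash
cat > h.py <<'E'
import numpy as np,cv2
from scipy.spatial.transform import Rotation as R
from bench import robot
def K(d): return np.array([[d['fx'],0,d['cx']],[0,d['fy'],d['cy']],[0,0,1.]])
def pts(d,uv,z=None):
    uv=np.atleast_2d(np.asarray(uv,float))
    n=cv2.undistortPoints(uv.reshape(-1,1,2),K(d),np.array(d['distortion'])).reshape(-1,2)
    if z is None: z=d['z_map'][uv[:,1].round().astype(int),uv[:,0].round().astype(int)]
    c=np.c_[n,np.ones(len(n))]*np.asarray(z).reshape(-1,1)
    return c@R.from_euler('xyz',d['attitude']).as_matrix().T+d['xyz']
def cloud(d,m):
    v,u=np.nonzero(m&(d['z_map']>0)); return pts(d,np.c_[u,v])
def proj(d,P):
    Rm=R.from_euler('xyz',d['attitude']).as_matrix()
    rv=cv2.Rodrigues(Rm.T)[0]; return cv2.projectPoints(np.asarray(P,float).reshape(-1,1,3),rv,-Rm.T@np.array(d['xyz']),K(d),np.array(d['distortion']))[0].reshape(-1,2)
E
python3 - <<'E'
from h import *
d=robot.get_image('top')
I=d['image']
cv2.imwrite('pics/topz.png',cv2.resize(I[175:345,205:420],None,fx=3.5,fy=3.5,interpolation=cv2.INTER_CUBIC))
for q in ['psu','breaker_tripped','breaker_on','left_bar','right_bar','index_left','index_right','left_stud','right_stud','left_mark','right_mark']:
    for r in robot.silhouettes(q,'top')[:3]:
        c=cloud(d,r['pixels']); print(q,round(r['conf'],2),np.round(r['uv']),r['pixels'].sum(),np.round(np.median(c,0),3) if len(c) else '', np.round(c[:,2].max(),3) if len(c) else '')
        if q=='psu':
            t=c[(c[:,2]>.105)&(c[:,2]<.120)]; print(cv2.minAreaRect(t[:,:2].astype(np.float32)*1000)); print(np.percentile(c[:,2],[5,50,95]))
d=robot.get_image('scene'); I=d['image']
cv2.imwrite('pics/scz.png',cv2.resize(I[165:330,240:440],None,fx=3.6,fy=3.6,interpolation=cv2.INTER_CUBIC))
for q in ['breaker_tripped','breaker_on','left_bar','right_bar','index_left','index_right']:
    for r in robot.silhouettes(q,'scene')[:3]:
        c=cloud(d,r['pixels']); print(q,round(r['conf'],2),np.round(r['uv']),r['pixels'].sum(),np.round(np.median(c,0),3) if len(c) else '')
E
```

```text
psu 0.93 [309. 258.] 24408 [0.553 0.041 0.116] 0.258
((551.1285400390625, 39.48577880859375), (303.2838439941406, 421.3832092285156), 9.524689674377441)
[0.11091513 0.11642244 0.13391977]
breaker_tripped 0.57 [339. 302.] 248 [ 0.455 -0.028  0.124] 0.148
breaker_on 0.75 [297. 309.] 227 [0.438 0.07  0.124] 0.145
right_bar 0.97 [353. 242.] 5291 [ 0.595 -0.05   0.118] 0.169
index_left 0.67 [215. 267.] 126 [0.526 0.231 0.228] 0.241
index_right 0.47 [400. 251.] 144 [ 0.567 -0.153  0.197] 0.207
left_stud 0.86 [264. 250.] 5451 [0.563 0.139 0.118] 0.172
right_stud 0.93 [353. 241.] 5477 [ 0.595 -0.052  0.118] 0.169
left_mark 0.63 [352. 242.] 5324 [ 0.596 -0.051  0.118] 0.169
left_mark 0.48 [218. 263.] 115 [0.526 0.23  0.228] 0.241
right_mark 0.38 [268. 250.] 5513 [0.564 0.139 0.118] 0.172
breaker_tripped 0.56 [343. 203.] 105 [ 0.458 -0.022  0.124]
breaker_on 0.52 [285. 190.] 87 [ 0.567 -0.149  0.197]
breaker_on 0.51 [364. 264.] 3143 [0.569 0.141 0.119]
breaker_on 0.43 [372. 218.] 131 [0.447 0.076 0.123]
left_bar 0.59 [368. 260.] 3003 [0.569 0.14  0.119]
right_bar 0.77 [302. 232.] 2967 [ 0.598 -0.045  0.118]
right_bar 0.33 [223. 170.] 218 [ 0.547 -0.454  0.02 ]
index_left 0.54 [403. 244.] 39 [0.526 0.235 0.23 ]
index_left 0.49 [307. 231.] 3096 [ 0.598 -0.045  0.118]
index_left 0.21 [364. 260.] 3221 [0.57  0.142 0.119]
index_right 0.56 [282. 188.] 60 [ 0.566 -0.151  0.198]
index_right 0.42 [223. 168.] 182 [ 0.541 -0.453  0.022]
```

View pics/topz.png

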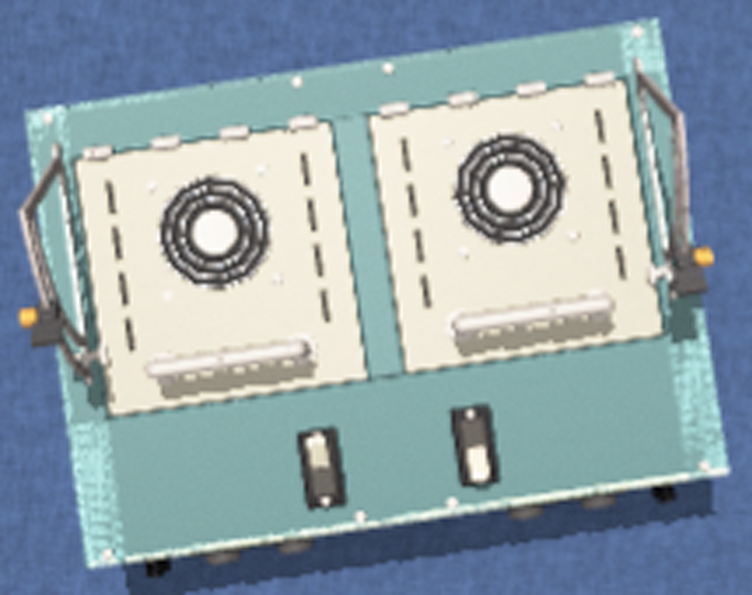

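View pics/scz.png

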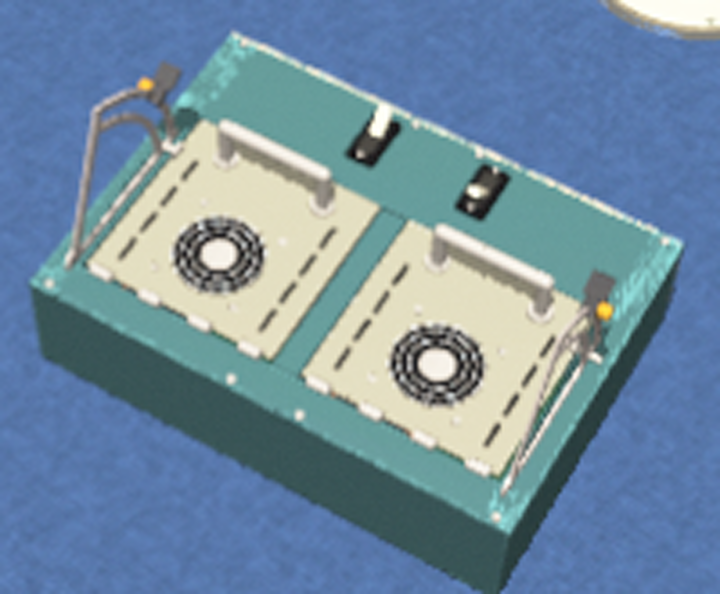

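In both views the right breaker's lever leans to the robot's side, at (480,460) in the top zoom. The left one leans to the rear. So the right channel is the tripped one, and the detector agrees. I'll travel over to it, high and turning, and look again on the way.

```bash
python3 -m pendant '[[8.5,[-3.3,3.3,-1],[0,0,7.7]],[8.5,[-6.6,6.6,-2],[0,0,15.4]],[8.5,[-9.9,9.9,-3],[0,0,23.1]],[8.5,[-13.2,13.2,-4],[0,0,30.7]],[8.5,[-16.5,16.5,-5],[0,0,38.4]],[8.5,[-19.8,19.8,-6],[0,0,46.1]],[8.5,[-23.1,23.1,-7],[0,0,53.8]],[8.5,[-26.4,26.4,-7],[0,0,61.4]]]' 40
python3 - <<'E'
from h import *
s=robot.observe(); print(s['ee_pos'],s['tool_rot'])
# refine psu pose from top (deck edges) and clip in psu frame
d=robot.get_image('top'); d2=robot.get_image('scene')
yaw=np.deg2rad(9.52); 
M=R.from_euler('z',yaw).as_matrix(); o=np.array([.5511,.0395,0])
for cam,dd in(('top',d),('scene',d2)):
    for q in ['psu','index_right','breaker_tripped','breaker_on']:
        for r in robot.silhouettes(q,cam)[:2]:
            c=cloud(dd,r['pixels'])
            if q=='psu':
                t=c[(c[:,2]>.108)&(c[:,2]<.119)]; print(cam,cv2.minAreaRect(t[:,:2].astype(np.float32)*1000),np.median(t[:,2]));continue
            p=(c-o)@M; a=np.arctan2(p[:,2]-.119,.115-p[:,0]); rr=np.hypot(p[:,2]-.119,.115-p[:,0])
            print(cam,q,round(r['conf'],2),np.round(np.median(p,0),4),'ang',np.round(np.percentile(a,[5,25,50,75,95]),3),'r',np.round(np.percentile(rr,[5,50,95]),3))
E
```

```text
clock: 1.85
ee_pos: [0.3767, 0.2773, 0.3758]
tool_rot: [-3.14, -0.003, 0.161]
contact_force: [0.6, -0.4, -0.2]
opening: 0.0851
[0.37666427 0.27728348 0.3757809 ] [-3.13976032 -0.00335438  0.16104609]
top ((551.4990844726562, 39.93756103515625), (301.7050476074219, 420.7444152832031), 9.3999605178833) 0.11567440302530518
top ((0.0, 0.0), (0.0, 0.0), 0.0) nan
top index_right 0.61 [-0.0166 -0.1926  0.1974] ang [0.512 0.526 0.539 0.551 0.568] r [0.143 0.153 0.168]
top breaker_tripped 0.76 [-0.1069 -0.0498  0.1232] ang [-0.018  0.01   0.019  0.032  0.087] r [0.199 0.222 0.244]
top breaker_on 0.65 [-0.1064  0.0506  0.1233] ang [-0.     0.011  0.02   0.029  0.103] r [0.2   0.221 0.244]
top breaker_on 0.24 [0.0028 0.0011 0.1164] ang [-2.926 -0.051 -0.02  -0.004  0.303] r [0.009 0.118 0.251]
scene index_right 0.49 [-0.0165 -0.1898  0.1953] ang [-0.432  0.507  0.536  0.557  0.626] r [0.137 0.152 0.297]
scene index_right 0.18 [-0.0878 -0.4852  0.0204] ang [-0.599 -0.508 -0.452 -0.416 -0.374] r [0.189 0.226 0.267]
scene breaker_tripped 0.5 [-0.1012 -0.0443  0.1226] ang [-0.012  0.004  0.017  0.036  0.072] r [0.196 0.216 0.236]
  return _methods._mean(a, axis=axis, dtype=dtype,
  ret = ret.dtype.type(ret / rcount)
```

```bash
python3 -m pendant '[[8.5,[1.3,4.5,0],[0,0,0]],[8.5,[2.6,9,0],[0,0,0]],[8.5,[3.9,13.5,0],[0,0,0]],[8.5,[5.2,18,0],[0,0,0]],[8.5,[6.6,22.5,0],[0,0,0]],[8.5,[7.9,27,0],[0,0,0]],[8.5,[9.2,31.5,0],[0,0,0]],[8.5,[10.5,35.9,0],[0,0,0]]]' 
python3 -m pendant '[[8.5,[0,0,0],[0,0,0]]]' >/dev/null
python3 - <<'E'
from h import *
s=robot.observe(); print(s['ee_pos'],s['tool_rot'])
d=robot.get_image('wrist'); cv2.imwrite('pics/w1.png',d['image']); print(d['xyz'],d['attitude'])
yaw=np.deg2rad(9.46); M=R.from_euler('z',yaw).as_matrix(); o=np.array([.5512,.0398,0])
for q in ['right_bar','index_right','right_mark','cover_right']:
    for r in robot.silhouettes(q,'wrist')[:2]:
        c=cloud(d,r['pixels']); p=(c-o)@M
        a=np.arctan2(p[:,2]-.119,.115-p[:,0])
        print(q,round(r['conf'],2),r['uv'],r['pixels'].sum(),np.round(np.median(p,0),4) if len(p) else '',np.round(np.percentile(a,[5,50,95]),3) if len(a) else '')
        b=p[(p[:,2]>.15)&(p[:,2]<.172)&(abs(p[:,1]+.097)<.03)]
        if len(b)>20: print(' bar',np.median(b,0),b[:,0].min(),b[:,0].max(),b[:,2].max())
E
```

```text
clock: 3.15
ee_pos: [0.5397, -0.0574, 0.3736]
tool_rot: [-3.142, 0.0, 0.171]
contact_force: [0.5, 0.7, 0.1]
opening: 0.0853
[ 0.54118395 -0.06391633  0.37330657] [3.13763904e+00 2.93906965e-04 1.63140439e-01]
[0.52950876 0.00720765 0.44146771] [ 2.85265987e+00 -8.84173430e-04  1.62864317e-01]
right_bar 0.8 [376.6, 200.1] 32090 [ 0.0304 -0.0855  0.1168] [-0.235 -0.025  0.275]
 bar [-0.02777468 -0.09552976  0.1625383 ] -0.03372165967085755 -0.022038622546217995 0.16500873111335423
right_bar 0.23 [386.3, 43.0] 16801 [0.0308 0.0459 0.1167] [-0.253 -0.027  0.003]
index_right 0.77 [329.6, 349.5] 900 [-0.0154 -0.1882  0.1957] [0.507 0.53  0.554]
index_right 0.15 [379.5, 202.3] 32305 [ 0.0304 -0.0856  0.1168] [-0.249 -0.025  0.274]
 bar [-0.02777468 -0.09552976  0.1625383 ] -0.03372165967085755 -0.022038622546217995 0.16500873111335423
right_mark 0.67 [332.5, 347.8] 949 [-0.015  -0.1887  0.1956] [0.502 0.53  0.554]
cover_right 0.94 [377.4, 203.7] 32073 [ 0.0304 -0.0855  0.1168] [-0.235 -0.025  0.275]
 bar [-0.02777468 -0.09552976  0.1625383 ] -0.03372165967085755 -0.022038622546217995 0.16500873111335423
cover_right 0.59 [358.1, 156.7] 103914 [ 0.0078 -0.045   0.1154] [-2.91  -0.029  0.294]
 bar [-0.02777468 -0.09552976  0.1625383 ] -0.03372165967085755 -0.022038622546217995 0.16500873111335423
```

View pics/w1.png

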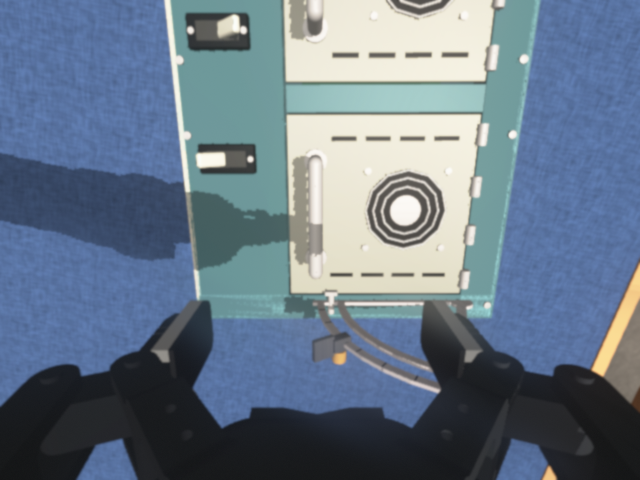

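```bash
python3 - <<'E'
from h import *
yaw=np.deg2rad(9.46); M=R.from_euler('z',yaw).as_matrix(); o=np.array([.5512,.0398,0])
h=np.array([.115,0,.119])
for cam in ['wrist','top','scene']:
    d=robot.get_image(cam); 
    c=cloud(d,d['z_map']>0); p=(c-o)@M; x=h[0]-p[:,0]; z=p[:,2]-h[2]
    a=np.arctan2(z,x); r=np.hypot(x,z); k=(p[:,1]<-.17)&(p[:,1]>-.22)&(a>.35)&(a<.75)&(r<.19)&(r>.10)
    print(cam,k.sum())
    for lo in np.arange(.12,.185,.004):
        m=k&(r>=lo)&(r<lo+.004)
        if m.sum(): print(round(lo,3),m.sum(),'ang',np.round(np.percentile(a[m],[5,25,50,75,95]),3),'y',np.round(np.percentile(p[m,1],[5,50,95]),3))
    if cam!='wrist':
        uv=proj(d,[o+M@np.array([.115-.13*np.cos(t),-.197,.119+.13*np.sin(t)]) for t in (0,.5,.55)]); print(uv)
d=robot.get_image('wrist'); cv2.imwrite('pics/w2.png',cv2.resize(d['image'][285:400,280:450],None,fx=4.6,fy=4.6,interpolation=cv2.INTER_CUBIC))
E
```

```text
wrist 1644
0.12 146 ang [0.378 0.478 0.582 0.676 0.735] y [-0.19  -0.189 -0.187]
0.132 102 ang [0.369 0.507 0.576 0.668 0.736] y [-0.188 -0.188 -0.183]
0.136 209 ang [0.375 0.517 0.558 0.648 0.726] y [-0.195 -0.188 -0.183]
0.14 262 ang [0.401 0.546 0.556 0.643 0.729] y [-0.201 -0.189 -0.183]
0.144 148 ang [0.516 0.538 0.545 0.549 0.554] y [-0.204 -0.195 -0.183]
0.148 125 ang [0.512 0.527 0.53  0.535 0.549] y [-0.2   -0.189 -0.18 ]
0.152 93 ang [0.51  0.526 0.528 0.532 0.534] y [-0.197 -0.187 -0.18 ]
0.156 99 ang [0.514 0.525 0.528 0.531 0.534] y [-0.197 -0.187 -0.18 ]
0.16 107 ang [0.517 0.526 0.528 0.53  0.534] y [-0.197 -0.188 -0.18 ]
0.164 115 ang [0.503 0.514 0.523 0.529 0.532] y [-0.197 -0.188 -0.18 ]
top 0
[[398.40512086 251.75615435]
 [401.60074388 243.26261613]
 [401.77619202 241.60751767]]
scene 100
0.12 5 ang [0.391 0.51  0.584 0.655 0.705] y [-0.189 -0.189 -0.188]
0.132 7 ang [0.438 0.512 0.545 0.61  0.693] y [-0.19  -0.189 -0.185]
0.136 7 ang [0.471 0.532 0.571 0.605 0.663] y [-0.188 -0.186 -0.185]
0.14 15 ang [0.514 0.544 0.553 0.567 0.652] y [-0.205 -0.189 -0.184]
0.144 11 ang [0.521 0.537 0.548 0.562 0.585] y [-0.202 -0.192 -0.184]
0.148 9 ang [0.527 0.533 0.544 0.551 0.562] y [-0.195 -0.188 -0.18 ]
0.152 8 ang [0.523 0.53  0.534 0.541 0.557] y [-0.194 -0.188 -0.181]
0.156 8 ang [0.503 0.518 0.538 0.552 0.569] y [-0.196 -0.19  -0.18 ]
0.16 12 ang [0.501 0.52  0.537 0.547 0.567] y [-0.197 -0.188 -0.182]
0.164 5 ang [0.479 0.489 0.518 0.538 0.54 ] y [-0.197 -0.189 -0.183]
[[283.24807445 203.66605399]
 [279.28805281 193.84343566]
 [278.56040778 193.35442524]]
```

View pics/w2.png

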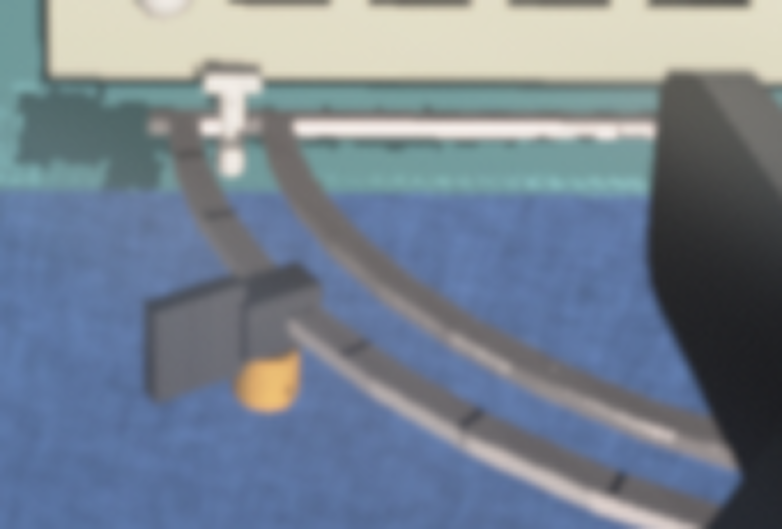

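```bash
python3 -m pendant '[[6,[-0.2,-0.35,4],[0,0,0]],[6,[-0.2,-0.35,8],[0,0,0]],[6,[-0.2,-0.35,12],[0,0,0]],[6,[-0.2,-0.35,14.5],[0,0,0]],[6,[-0.2,-0.35,16],[0,0,0]],[6,[-0.2,-0.35,16],[0,0,0]],[6,[-0.2,-0.35,16],[0,0,0]]]' 
python3 - <<'E'
from h import *
d=robot.get_image('wrist'); cv2.imwrite('pics/w3.png',d['image'])
E
```

```text
clock: 4.4
ee_pos: [0.5372, -0.0527, 0.2142]
tool_rot: [-3.141, -0.0, 0.174]
contact_force: [0.3, 0.4, -0.0]
opening: 0.0603
```

View pics/w3.png

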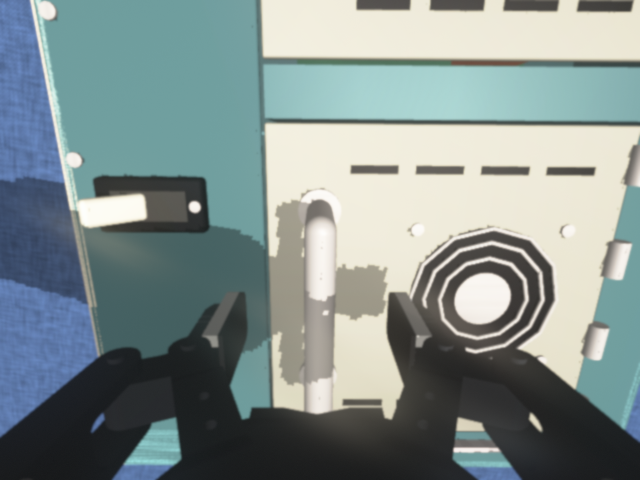

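The bar runs at column 320, centred between the fingertips at about (230,310) and (405,310). I'll close on it.

```bash
python3 -m pendant '[[3,[0,0,0],[0,0,0]],[1,[0,0,0],[0,0,0]],[0.5,[0,0,0],[0,0,0]],[0.5,[0,0,0],[0,0,0]],[0.5,[0,0,0],[0,0,0]],[0.5,[0,0,0],[0,0,0]],[0.5,[0,0,0],[0,0,0]]]' 40
python3 - <<'E'
from h import *
d=robot.get_image('wrist'); cv2.imwrite('pics/w4.png',d['image'])
s=robot.observe(); print(s['clock'],s['ee_pos'],s['tool_rot'],s['contact_force'],s['opening'])
E
```

```text
clock: 5.15
ee_pos: [0.5381, -0.0528, 0.2156]
tool_rot: [-3.142, -0.003, 0.173]
contact_force: [-0.8, 0.1, 6.1]
opening: 0.0104
5.2 [ 0.53806472 -0.05278719  0.21556258] [-3.14159201e+00 -2.71484978e-03  1.73446082e-01] [-1.33045611  0.25619657  5.11169972] 0.010654997516454538
```

View pics/w4.png

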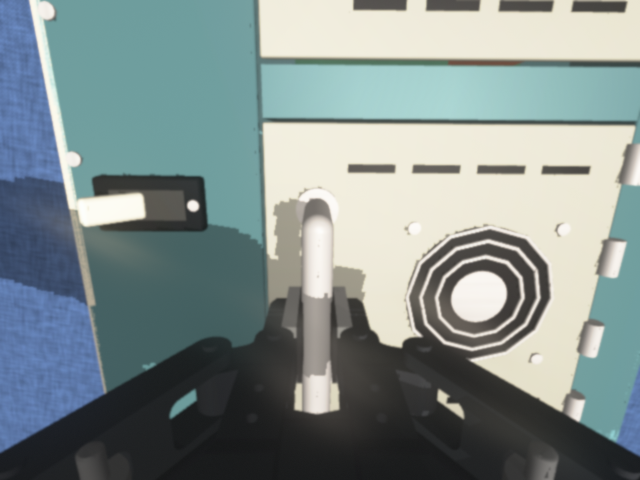

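```bash
python3 -m pendant '[[0.5,[0.2,0,-0.7],[0,0,0]],[0.5,[0.5,0,-1.4],[0,0,0]],[0.5,[0.8,0,-2.1],[0,0,0]],[0.5,[1.1,0,-2.8],[0,0,0]],[0.5,[1.4,0,-3.5],[0,0,0]],[0.5,[1.8,0,-4.1],[0,0,0]],[0.5,[2.25,0,-4.7],[0,0,0]],[0.5,[2.5,0,-5.0],[0,0,0]]]' 60
cat > m.py <<'E'
from h import *
import sys
yaw=np.deg2rad(9.46); M=R.from_euler('z',yaw).as_matrix(); o=np.array([.5512,.0398,0])
s=robot.observe(); print(s['clock'],s['ee_pos'],s['tool_rot'],s['contact_force'],s['opening'])
g=s['ee_pos']+R.from_euler('xyz',s['tool_rot']).apply([0,0,.054]); p=(g-o)@M
print('grasp psu',p,'ang from grasp',np.arctan2(p[2]-.119,.115-p[0])-.269)
for cam in ['wrist','scene','top']:
    d=robot.get_image(cam); cv2.imwrite(f'pics/{cam}_{sys.argv[1]}.png',d['image'])
    c=cloud(d,d['z_map']>0); p=(c-o)@M
    x=.115-p[:,0]; z=p[:,2]-.119; a=np.arctan2(z,x); r=np.hypot(x,z)
    # cover face: y between -178..-20, r 30..160
    k=(p[:,1]<-.15)&(p[:,1]>-.178)&(r>.06)&(r<.16)&(a>.05)&(a<.8)
    k2=(p[:,1]>-.05)&(p[:,1]<-.018)&(r>.06)&(r<.16)&(a>.05)&(a<.8)
    for kk in (k,k2):
        if kk.sum()>15:
            q=np.polyfit(x[kk],z[kk],1); print(cam,kk.sum(),'face slope angle',np.arctan(q[0]),'median polar',np.median(a[kk]), q[1])
    # stud
    k=(p[:,1]<-.1935)&(p[:,1]>-.215)&(r>.122)&(r<.138)&(a>.1)&(a<.75)
    if k.sum(): print(cam,'stud?',k.sum(),np.percentile(a[k],[10,50,90]))
E
python3 m.py a
```

```text
clock: 6.0
ee_pos: [0.5614, -0.0489, 0.2661]
tool_rot: [-3.141, 0.001, 0.173]
contact_force: [-7.3, -2.8, 0.6]
opening: 0.0097
6.0 [ 0.56138616 -0.0488842   0.26610273] [-3.14115208e+00  9.79633246e-04  1.73056066e-01] [-7.25967347 -2.79557957  0.58583875] 0.009685744458086273
grasp psu [-0.0045815  -0.08912896  0.21210276] ang from grasp 0.39253760562018003
wrist 213 face slope angle 0.3805011787711513 median polar 0.3475284045876611 -0.0041292815214340915
wrist 13146 face slope angle 0.4142531919395485 median polar 0.34698122847663015 -0.00538567386709182
scene 304 face slope angle 0.3573665957560592 median polar 0.36150691965005466 0.0003106610200315244
scene 413 face slope angle 0.4083019222214965 median polar 0.36240526438558934 -0.003579213402902456
scene stud? 6 [0.35520099 0.38168861 0.39262607]
top 519 face slope angle 0.3624846781836486 median polar 0.35368997539847563 -0.0009699080366109042
```

View pics/wrist_a.png

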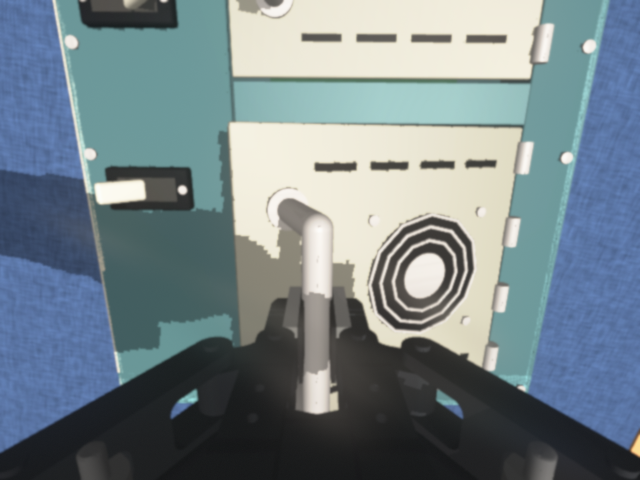

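The cover is up at about 0.37 rad with the bar at (317,300) held in the fingers. The index is 0.515, so I go on gently.

```bash
python3 -m pendant '[[0.5,[0.2,0,-0.4],[0,0,0]],[0.5,[0.5,0,-0.7],[0,0,0]],[0.5,[0.8,0,-1.0],[0,0,0]],[0.5,[1.1,0,-1.3],[0,0,0]],[0.5,[1.2,0,-1.5],[0,0,0]],[0.5,[1.2,0,-1.5],[0,0,0]],[0.5,[1.2,0,-1.5],[0,0,0]]]'
python3 m.py b
```

```text
clock: 6.85
ee_pos: [0.573, -0.047, 0.281]
tool_rot: [-3.141, 0.001, 0.173]
contact_force: [-2.4, -1.4, -3.6]
opening: 0.0096
6.85 [ 0.57299263 -0.04695035  0.28097189] [-3.14118868e+00  9.68324266e-04  1.72934933e-01] [-2.42802403 -1.40461495 -3.59836054] 0.009631980321023689
grasp psu [ 0.0071856  -0.08913101  0.22697192] ang from grasp 0.5171281227488214
wrist 200 face slope angle 0.5054249225047356 median polar 0.472714614657825 -0.004035609113729023
wrist 12560 face slope angle 0.5220180965982597 median polar 0.4738334445064838 -0.0028161573911644065
scene 314 face slope angle 0.49120906186607954 median polar 0.48436084792233935 -0.0006864782454738932
scene 428 face slope angle 0.5165436863075833 median polar 0.4852744735913784 -0.002447157555929723
scene stud? 4 [0.49570869 0.49875784 0.5364275 ]
top 489 face slope angle 0.483059065251579 median polar 0.47811741006530667 -0.0005751071090713232
```

```bash
python3 - <<'E'
import cv2
a=cv2.imread('pics/scene_b.png')[160:260,240:360]
cv2.imwrite('pics/sb.png',cv2.resize(a,None,fx=6,fy=6,interpolation=cv2.INTER_CUBIC))
E
```

```text
(no output)
```

View pics/sb.png

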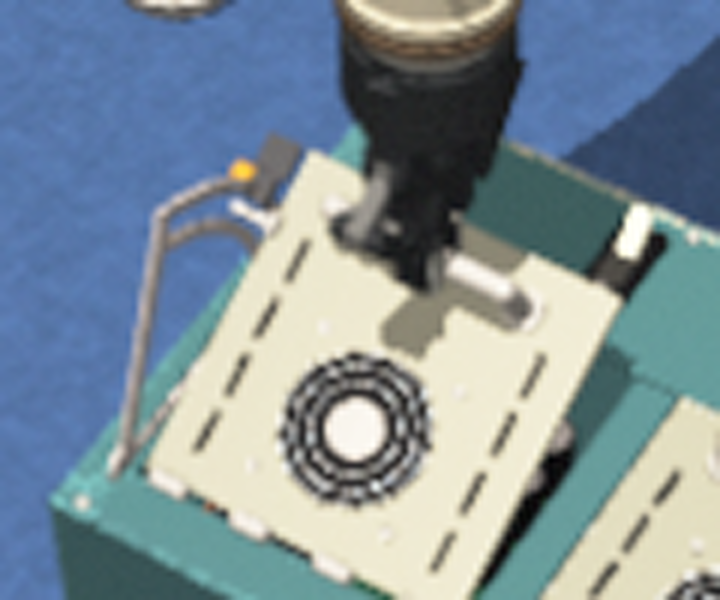

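View pics/wrist_b.png

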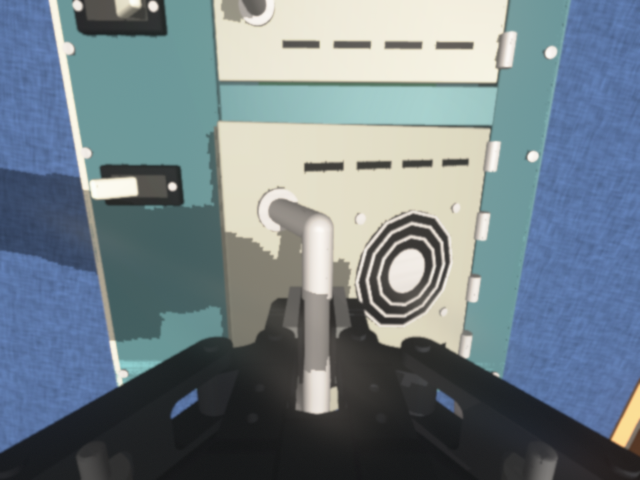

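The stud at (245,212) in the crop lies next to the clip. The cover measures about 0.495 against 0.515, so I'll nudge it slightly and settle.

```bash
python3 -m pendant '[[0.5,[0.1,0,-0.1],[0,0,0]],[0.5,[0.1,0,-0.2],[0,0,0]],[0.5,[0.1,0,-0.2],[0,0,0]],[0.5,[0.1,0,-0.2],[0,0,0]],[0.5,[0.1,0,-0.2],[0,0,0]],[0.5,[0.1,0,-0.2],[0,0,0]],[0.5,[0.1,0,-0.2],[0,0,0]]]'
python3 m.py c; python3 m.py d | head -4
```

```text
clock: 7.7
ee_pos: [0.5745, -0.0467, 0.2828]
tool_rot: [-3.141, -0.0, 0.173]
contact_force: [6.2, -2.3, -11.9]
opening: 0.0097
7.7 [ 0.57448182 -0.04666357  0.28280585] [-3.14138576e+00 -1.38802906e-04  1.73050602e-01] [  6.18777428  -2.30728568 -11.94249368] 0.00970751254522564
grasp psu [ 0.00876154 -0.08910306  0.22880585] ang from grasp 0.5329089583071293
wrist 180 face slope angle 0.5406828308051083 median polar 0.48826799493822637 -0.006524441588335671
wrist 12310 face slope angle 0.535493083811643 median polar 0.4904178177662715 -0.0029955294212903644
scene 315 face slope angle 0.4781880747563405 median polar 0.4983053254697619 0.0026366688277725675
scene 422 face slope angle 0.5086911506554784 median polar 0.5020521015650594 0.0003172776879087534
scene stud? 4 [0.52287658 0.54175376 0.55456593]
top 484 face slope angle 0.4985623036861136 median polar 0.4936213629975264 -0.0004395947665589794
7.85 [ 0.57446949 -0.04666705  0.28279803] [-3.14136063e+00 -1.51528257e-04  1.73003654e-01] [  5.07854771  -1.54492514 -12.15479417] 0.009711881467674464
grasp psu [ 0.00874948 -0.08910311  0.22879803] ang from grasp 0.532816674402111
wrist 183 face slope angle 0.528537496894036 median polar 0.48867392568361356 -0.004887940293653264
wrist 12327 face slope angle 0.5355624420243034 median polar 0.4903420593131387 -0.0030336480805381073
```

```bash
python3 - <<'E'
from h import *
yaw=np.deg2rad(9.46); M=R.from_euler('z',yaw).as_matrix(); o=np.array([.5512,.0398,0])
d=robot.get_image('scene')
for q in ['multimeter','dish','screwdriver']:
    r=robot.silhouettes(q,'scene')[:1]
    for r in r: print(q,r['conf'],r['uv'])
c=cloud(d,d['z_map']>0);p=(c-o)@M
k=(abs(p[:,1]-.097)<.08)&(p[:,0]>-.045)&(p[:,0]<.1)&(p[:,2]>.1); print('left cover z',np.median(p[k,2]))
dw=robot.get_image('wrist')
for r in robot.silhouettes('index_right','scene')[:1]: 
    c=(cloud(d,r['pixels'])-o)@M; print('clip',r['conf'],r['uv'],np.median(c,0))
print(robot.observe()['joint_vel'])
E
```

```text
dish 0.55 [268.0, 153.0]
screwdriver 0.8 [219.7, 170.0]
left cover z 0.11848203981436956
clip 0.5 [285.3, 187.8] [-0.01838066 -0.18938837  0.19700665]
[ 2.59769095e-04  4.89670649e-04  9.10847464e-04 -6.35291176e-04
  8.77145706e-05 -2.11438677e-04  1.43614510e-03]
```

View pics/scene_c.png

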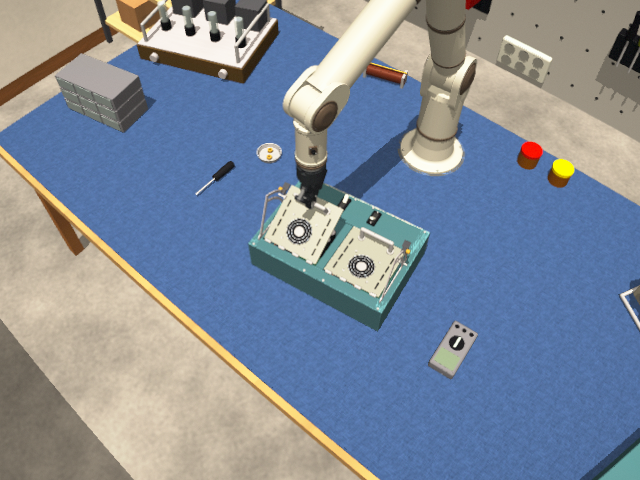

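The right cover is held up at about (300,225) and the left one is shut at (368,260). The multimeter (453,350), dish (268,153) and screwdriver (217,175) are where they were.

```bash
python3 -c "
from bench import robot
print(robot.sign_off())"
```

```text
the job is handed in; nothing more can be done
None
```

The right channel had tripped: its lever leans to the front in both the top and scene views. I lifted its cover by the bow handle to its index clip, and handed in at about 8 s with the gripper still holding it there.

- **Angle:** The clip reads 0.515 rad, with its tongue and its saddle agreeing. The cover reads about 0.50–0.515 rad from its face. The other estimates scatter: 0.53 from the gripper position, 0.48–0.54 from fitted slopes and 0.54 from only four stud pixels. All of them are inside the 0.08 rad allowed.
- **Grip:** The arm was still, and the fingers are closed on the 12 mm bar at a 60 N setting with an opening reading of about 9.7 mm. The wrist showed about 13 N of residual force.
- **Left alone:** The left cover is shut. The right clip's median position is within 2–3 mm of before, and I did not re-measure the left clip. The dish and screwdriver are where they lay. The detector missed the multimeter in the last check, but the picture shows it in its original place.

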